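# Unlatch the sample hold-down bar from its ball and hold it up

## Robot

A 7-joint arm with a two-finger parallel gripper is mounted at the origin on a cart in front of the work surface, level with it; the furniture and walls round the work are solid. World frame = base frame: x ahead of the robot, y to its left, z up, the work surface at z = 0. Lengths are in mm, angles in rad, forces in N, time in s.
With the tool pointing down it reaches from about 425 to 1025 mm from the base axis. Payload 3.6 kg.
Tool frame: the origin (TCP) lies at the very end of the fingers, on their centre line; the grasp point (between the pads) lies 19 mm behind it; z points along the fingers, y is the line along which they close (so a half turn about z gives the same grasp; the last joint's range is limited). The gripper opens to 85 mm and grips with 20 to 120 N. Pads are 22 mm wide; open, the fingers measure 114 mm over their backs; the gripper's body (76 mm by 85 mm) begins 54 mm behind the grasp point. The pads swing forward as they close: fully open they stand 13 mm farther back than shut.
Start: joints at [-1.3, 0.591, 0.048, 1.609, -0.033, 0.943, -0.034], TCP at [258.649, 677.296, 208.102] pointing down, gripper open.
Joint ranges: [-2.69, 2.69], [-0.47, 2.24], [-1.27, 1.36], [0.19, 2.51], [-1.53, 4.68], [0.08, 2.07], [-3.09, 3.09]. Speed limits (rad/s): [2.57, 2.57, 3.14, 3.14, 3.14, 3.14, 3.14].

## Interface

Orientations are given as a rotation vector (axis times angle).
In Python, from workcell import * gives the robot as it stands.
- The arm moves only by the tool arm_command, never from a script. Its argument "rows" is a list that holds one entry, the list of rows, each a list of 7 numbers: the shift along the tool's x, y, z scaled (see below), then the turn, a rotation vector about the tool's x, y, z scaled (see below), then the opening, from 0 (shut) to 1 (fully open). A call has 1 to 12 rows; each row is the pose to reach, as a shift and turn from the pose commanded when the call began, along the tool's axes at that moment; what a row does not reach only later rows make up. The controller multiplies each number of a shift by 1 m and each number of a turn by 90 degrees. A row lasts 1/10 s, in which the tool goes at most 50 mm and 8.59 degrees, less where a joint would pass 70% of its speed; a pose out of reach is approached as far as the arm can. A call with a number of a shift or a turn outside -1 to 1 is refused whole. A call with a gripper value outside its range is refused whole. The fingers move at their own pace and stop on an object; "force" is the grip in N (left out, the last holds). Time passes only in rows, so rows that repeat a pose let the fingers close. It gives the time, the measured TCP pose, the force, the opening and the grip force at its end, in the units of the state.
- state(): the state, without advancing time (a new reading comes with each control period).
- camera(name): name is "scene" or "top" or "wrist"; returns the picture (480x640x3 uint8, red, green, blue); there is no depth.
- get_calibration(name): a dict with "camera_matrix" (3x3 intrinsics, pixels), "view" (4x4, takes a point from world to camera coordinates); the wrist camera has in their place "mount" (4x4, takes a point from camera to tool coordinates, whose origin is the TCP and whose axes are the flange's). Camera axes: x right, y down, z forward; pixel columns grow to the right and rows downward; lengths in mm; the calibration is good to about 2 mm. A picture is of the moment at which its call begins: read the wrist's pose just before it. get_calibration takes no time and is no camera call.
- close_job(): hands the job in; it is judged then, once.
The state is a dict: "clock": time; "joint_pos": joint angles; "dq": joint speeds; "effort": joint torques, N m; "tcp_pos": TCP position; "orientation": TCP orientation; "contact_force": force on the tool from outside, world axes, zero at the start; "ft_torque": the same for the moment, N m; "gripper_width": finger opening in mm; "gripper_force": force on a finger pad.
Only numpy, scipy, OpenCV 4.12 (cv2) and the standard library are available. Lean on these libraries where they do the work, as an engineer would, in place of code of your own. Each camera call takes 0.05 s, during which the arm holds its last target. There are 200 camera calls.

## Task

The hinged hold-down bar over the petri dish is locked onto its ball by a spring latch. Pull the latch's upright handle straight out sideways, away from the bar, until you feel it come up against its stop; then lift the bar's coupler off the ball with it until it is at least 6 cm higher than it sat, and finish while still holding it up there, so that a colleague can take the dish out. Leave the dish, the reagent bottle, the crucible and the timer undisturbed.

Things in the scene. Friction and masses are not known exactly. Their poses are not given: they have to be found in the camera images.
- fixture: Fixed aluminium base plate, 100 (x) x 280 (y) x 10 mm. Origin: centre of its underside on the worktop, z up. Along its y axis: hinge bracket at y +100 mm (hinge axis parallel to x, 72 mm up; bracket top 90 mm); at y +10 a round pedestal 72 mm across, top at 32 mm, carrying the dish; at y -100 a 50 mm steel ball on a stud, ball top 75 mm, flat underside 35 mm up.
- bar: Steel bar 24 wide x 18 mm high, about 0.5 kg in all. Origin on its hinge axis, at fixture (0, 100, 72) mm; when down, axes as the fixture's. Runs along -y to the coupler, a round cap of 62 mm, 200 mm from the hinge. A padded screw ends 3 mm above the dish. Swings up 0 to 0.9 rad (negative turn about +x); falls back if let go. Locked within 1-2 mm while latched.
- coupler (a point): Centre of the coupler's flat top; 86 mm above the worktop, at fixture (0, -100, 86) mm, while the coupler sits on the ball. Axes as the bar's.
- latch (a joint): Travel of the spring latch, m: 0 closed, grows as it is pulled out along the bar's -x (sideways, away from the bar); hard stop at 0.016. Clears the ball's underside from about 0.009. The spring pushes it back with about 3 N when closed, 7 N at the stop. It is carried by the bar and rises with it.
- latch_grip (a point): Point in the latch's upright black handle, a plate 10 mm thick (x), 24 mm wide (y), its top 16 mm above this point. Closed and down: at fixture (-75, -100, 112) mm. Axes as the bar's; pull to -x. The coupler's top is 26 mm lower than this point, its side 39 mm from the plate, so fingers closing along x and reaching no lower than 20 mm below this point pass over it.
- petri_dish: Loose clear petri dish, 65 mm across, 15 mm high, on the pedestal under the bar's pad. Origin: centre of its underside. Leave alone.
- bottle_indicator: Loose reagent bottle with red cap, 48 mm across, 101 mm high, behind the fixture. Origin: centre of underside. Leave alone.
- crucible: Loose white porcelain crucible, 48 mm across, 32 mm high, beyond the hinge end of the fixture. Origin: centre of underside. Leave alone.
- stop_clock: Loose bench timer, 40 x 70 x 59 mm, to the right. Origin: centre of underside. Leave alone.

How it is judged:
By the outcome, as a careful person would: the job done as asked, in the order asked, and still so for the second after the job is handed in, while the arm keeps its last pose, push and grip.
It also fails if it takes over 32 s, if anything falls off the work surface, if the arm or the gripper's body presses on something with over 40 N, if the wrist force passes 120 N, or if a joint passes its speed limit or range.

## Working session

There is one attempt and no reset: what is moved stays moved. The work goes in short steps, Python scripts to look and compute and a tool call to move; the robot and the scene stay as the last step left them, time stands still between calls to the robot, and variables do not carry over. Pictures are saved under pics/ and viewed, at most 10 in all, crops included, and the job is handed in when it is done.

Besides the shell and the picture viewer there is one more tool, called as a command line: name --argument value ..., lists and objects as JSON in quotes. arm_command: Moves the arm, as the interface text tells. Shifts and turns lie within -1 to 1; 1 stands for 1 m of shift or 90 degrees of turn. Its arguments: {"type":"object","properties":{"rows":{"type":"array"},"force":{"type":"number"}},"required":["rows"]}

```bash
mkdir -p pics
python3 - <<'E'
from workcell import *
import cv2,numpy as np
s=state();print(s)
for n in("scene","top"):
    cv2.imwrite(f"pics/{n}1.png",camera(n)[:,:,::-1]);c=get_calibration(n);print(n,c)
print(get_calibration("wrist"))
E
```

```text
{'clock': 0.0, 'joint_pos': array([-1.29947192,  0.59210497,  0.04832816,  1.60986547, -0.0333119 ,
        0.94266841, -0.03371725]), 'dq': array([-6.41109159e-04, -9.45168916e-06,  1.03227314e-04,  3.93217911e-04,
        7.17513023e-04,  4.26495931e-04, -2.13221400e-05]), 'effort': array([ 5.33777929e-04, -5.48699462e+01,  1.54624745e+00, -1.98121333e+01,
        9.27510584e-03,  8.64730566e-03, -1.13770412e-05]), 'tcp_pos': array([258.36299371, 676.4480968 , 206.93576571]), 'orientation': array([-0.56979295, -3.08920682,  0.00349262]), 'contact_force': array([-0.76016396,  0.01398184, -0.16375231]), 'ft_torque': array([0.03815305, 0.00396007, 0.02198117]), 'gripper_force': 0.0, 'gripper_width': 85.16890582208966}
scene {'camera_matrix': array([[592.8784979 ,   0.        , 316.01767906],
       [  0.        , 592.8784979 , 235.84424781],
       [  0.        ,   0.        ,   1.        ]]), 'view': array([[-8.06294479e-01, -5.91513798e-01,  8.00154373e-04,
         4.78914168e+02],
       [-2.34371437e-01,  3.18229914e-01, -9.18585734e-01,
         1.95206744e+02],
       [ 5.43101
[... 506 characters left out ...]
02],
       [ 1.86499395e-01,  1.34251432e-02, -9.82363345e-01,
         9.95822002e+02],
       [ 0.00000000e+00,  0.00000000e+00,  0.00000000e+00,
         1.00000000e+00]])}
{'camera_matrix': array([[388.27877243,   0.        , 315.03034991],
       [  0.        , 388.27877243, 240.39909593],
       [  0.        ,   0.        ,   1.        ]]), 'mount': array([[-3.51726843e-04, -9.53731350e-01, -3.00659921e-01,
         7.71572246e+01],
       [ 9.99999800e-01, -4.93415794e-04,  3.95328177e-04,
         1.05706157e+00],
       [-5.25387229e-04, -3.00659721e-01,  9.53731333e-01,
        -1.65569139e+02],
       [ 0.00000000e+00,  0.00000000e+00,  0.00000000e+00,
         1.00000000e+00]])}
```

View pics/scene1.png

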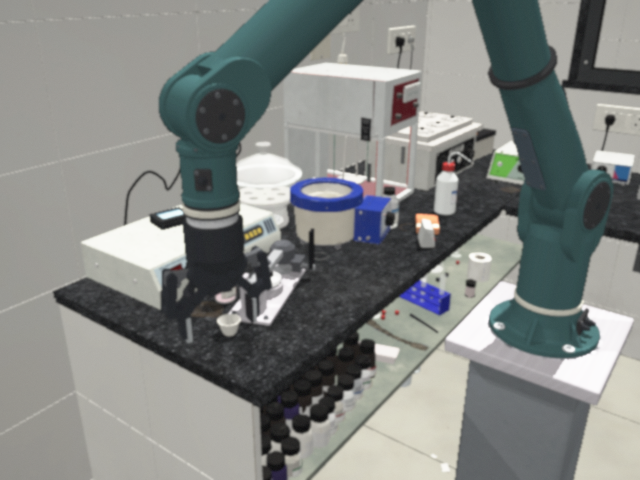

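View pics/top1.png

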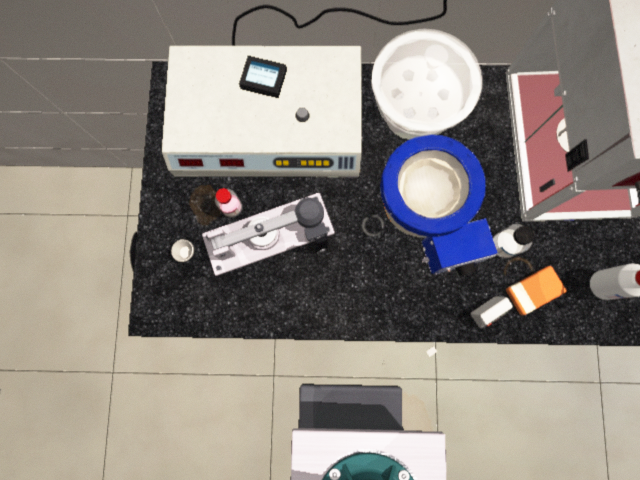

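The top view shows the fixture from hinge end (212,250) to coupler (310,212), with the black handle near (322,243). The crucible is at (182,250), the bottle cap at (223,196). In the scene view the handle is at about (311,250), with the gripper partly hiding the fixture.

Run:
```python
import cv2,numpy as np
a=cv2.imread("pics/top1.png")[185:285,195:345];b=cv2.imread("pics/scene1.png")[220:330,225:335]
a=cv2.resize(a,None,fx=5,fy=5,interpolation=2);cv2.imwrite("pics/topc.png",a)
b=cv2.resize(b,None,fx=5,fy=5,interpolation=2);cv2.imwrite("pics/scc.png",b)
```

```text
(no output)
```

View pics/topc.png

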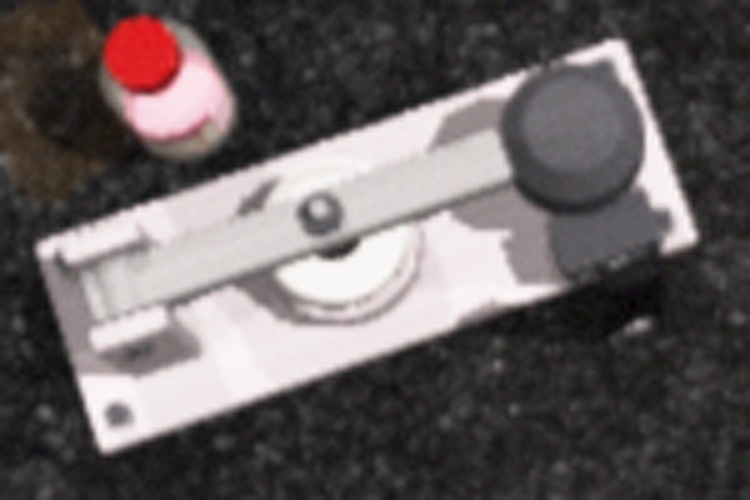

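View pics/scc.png

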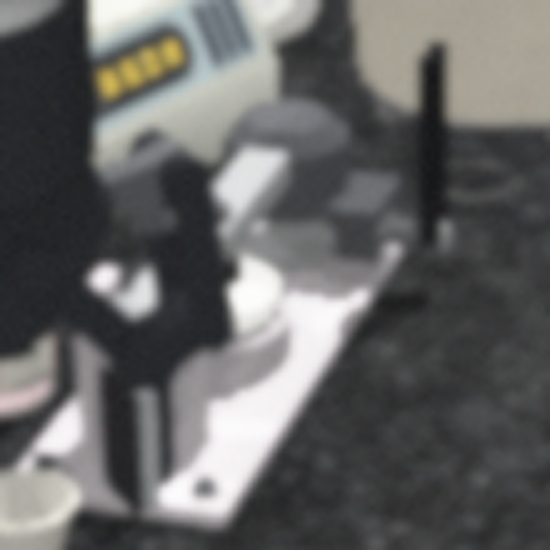

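The crops show plate corners at crop (38,243), (625,38), (698,240) and (103,455), with the coupler top at about (572,125). In the scene crop the handle's top is at (433,45).

```bash
cat > h.py <<'E'
from workcell import *
import numpy as np, cv2
from scipy.optimize import least_squares
from scipy.spatial.transform import Rotation as R
def PM(n):
    c=get_calibration(n);return c["camera_matrix"]@c["view"][:3]
def wristP(s):
    c=get_calibration("wrist");T=np.eye(4);T[:3,:3]=R.from_rotvec(s["orientation"]).as_matrix();T[:3,3]=s["tcp_pos"]
    return c["camera_matrix"]@np.linalg.inv(T@c["mount"])[:3]
def proj(P,X):
    q=P@np.append(X,1);return q[:2]/q[2]
def fx(p,X):
    c,s=np.cos(p[2]),np.sin(p[2]);return np.array([p[0]+c*X[0]-s*X[1],p[1]+s*X[0]+c*X[1],X[2]])
E
python3 - <<'E'
from h import *
P=PM("top");S=PM("scene")
C=np.array([[38,243],[625,38],[698,240],[103,455.]])/5+[195,185]-.4
M=[(50,140,10),(50,-140,10),(-50,-140,10),(-50,140,10)]
r=least_squares(lambda p:np.concatenate([proj(P,fx(p,m))-c for m,c in zip(M,C)]),[500,150,.3])
print(r.x,np.degrees(r.x[2]),r.fun.round(2))
for m in[(0,-100,86),(-75,-100,112),(-75,-100,128),(-75,-88,128),(-75,-112,128),(-75,-100,96)]:
    print(m,fx(r.x,m),((proj(P,fx(r.x,m))+.4-[195,185])*5).round(),((proj(S,fx(r.x,m))+.4-[225,220])*5).round())
# free triangulation of handle: coupler top & handle top
q=[(np.array([433,45])/5+[225,220]-.4)]
tcp=state()
print(tcp["tcp_pos"],R.from_rotvec(tcp["orientation"]).as_matrix().round(3))
E
```

```text
[5.66967074e+02 2.24003179e+02 3.65269156e-01] 20.92838103749379 [-0.62  0.21  0.03 -0.2   0.69  0.14 -0.1  -0.19]
(0, -100, 86) [602.68714454 130.60041354  86.        ] [574. 126.] [286. 115.]
(-75, -100, 112) [532.63507063 103.81036053 112.        ] [635. 281.] [432.  82.]
(-75, -100, 128) [532.63507063 103.81036053 128.        ] [635. 273.] [432.  52.]
(-75, -88, 128) [528.34866215 115.01869235 128.        ] [606. 284.] [425.  61.]
(-75, -112, 128) [536.92147911  92.6020287  128.        ] [663. 263.] [439.  42.]
(-75, -100, 96) [532.63507063 103.81036053  96.        ] [635. 288.] [433. 113.]
[258.35872894 676.56084046 207.05386849] [[-0.934  0.357 -0.001]
 [ 0.357  0.934 -0.002]
 [-0.    -0.002 -1.   ]]
```

arm_command --rows '[[[-0.461,-0.438,-0.032,0,0,0.536,1],[-0.461,-0.438,-0.032,0,0,0.536,1],[-0.461,-0.438,-0.032,0,0,0.536,1],[-0.461,-0.438,-0.032,0,0,0.536,1],[-0.461,-0.438,-0.032,0,0,0.536,1],[-0.461,-0.438,-0.032,0,0,0.536,1],[-0.461,-0.438,-0.032,0,0,0.536,1],[-0.461,-0.438,-0.032,0,0,0.536,1],[-0.461,-0.438,-0.032,0,0,0.536,1],[-0.461,-0.438,-0.032,0,0,0.536,1],[-0.461,-0.438,-0.032,0,0,0.536,1],[-0.461,-0.438,-0.032,0,0,0.536,1]]]'

```text
clock: 1.3
tcp_pos: [517.5, 134.9, 238.2]
orientation: [-1.782, -2.587, 0.0]
contact_force: [0.4, 0.9, -0.2]
gripper_width: 85.0
gripper_force: 0.0
```

Run:
```python
from h import *
camera("wrist")
s=state();im=camera("wrist");cv2.imwrite("pics/w1.png",im[:,:,::-1]);P=wristP(s);np.save("w1.npy",P)
print(s["clock"],s["tcp_pos"],s["dq"].round(3))
p=[566.967,224.003,.365269]
for m in[(-75,-88,128),(-75,-112,128),(-75,-100,128),(0,-100,86)]:print(m,proj(P,fx(p,m)).round())
```

```text
1.35 [522.04561809 123.96815445 239.44566474] [-0.053 -0.012  0.021  0.012  0.013 -0.007 -0.181]
(-75, -88, 128) [318. 241.]
(-75, -112, 128) [318. 271.]
(-75, -100, 128) [318. 256.]
(0, -100, 86) [405. 238.]
```

View pics/w1.png

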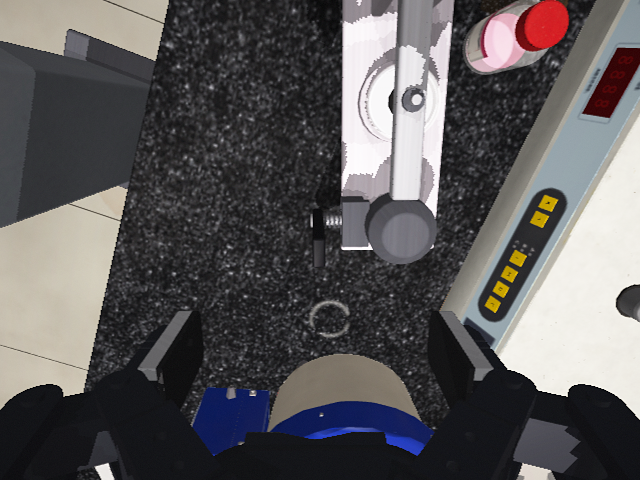

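The wrist view shows the handle's top face centred near (319,254) and the coupler near (402,232), both within about 2 mm of prediction. The reagent bottle and dish are clear of the approach.

arm_command --rows '[[[-0.022,0.003,0.03,0,0,0,1],[-0.022,0.003,0.06,0,0,0,1],[-0.022,0.003,0.06,0,0,0,0.6],[-0.022,0.003,0.06,0,0,0,0.6],[-0.022,0.003,0.06,0,0,0,0.6]]]'

```text
clock: 1.9
tcp_pos: [528.6, 118.2, 179.4]
orientation: [1.78, 2.587, 0.003]
contact_force: [-0.4, 0.2, -0.4]
gripper_width: 51.1
gripper_force: 0.0
```

Run:
```python
from h import *
s=state();im=camera("wrist");cv2.imwrite("pics/w2.png",im[:,:,::-1]);P=wristP(s);np.save("w2.npy",P)
print(s["tcp_pos"],s["orientation"],s["dq"].round(3),s["gripper_width"])
p=[566.967,224.003,.365269]
for m in[(-75,-88,128),(-75,-112,128),(-75,-100,128),(0,-100,86)]:print(m,proj(P,fx(p,m)).round())
```

```text
[528.58716211 118.23597843 179.41274663] [1.78043605 2.58716477 0.00277379] [-0.003 -0.009  0.004 -0.005 -0.001 -0.005  0.003] 51.09716430765127
(-75, -88, 128) [312. 260.]
(-75, -112, 128) [312. 297.]
(-75, -100, 128) [312. 279.]
(0, -100, 86) [418. 255.]
```

View pics/w2.png

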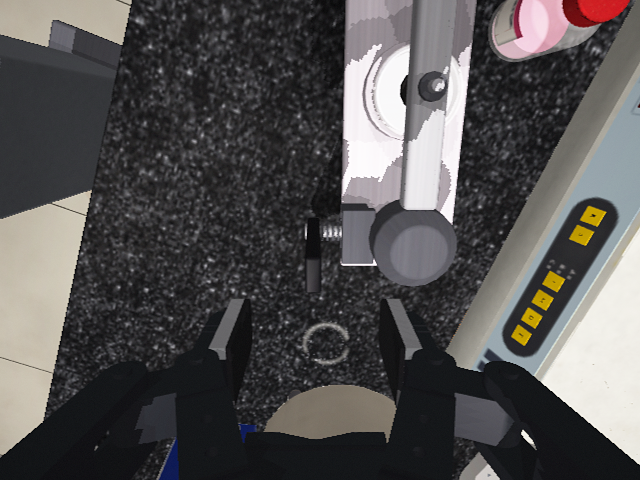

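The second wrist view shows the handle top at columns 306–321 with its near edge at row 292, and the coupler at (413,245). I'll triangulate these.

Run:
```python
from h import *
A=np.load("w2.npy");S=PM("scene")
p=[566.967,224.003,.365269]
X=cv2.triangulatePoints(A,S,np.array([314,274.]).reshape(2,1),np.array([311.2,229.6]).reshape(2,1));X=(X[:3]/X[3]).ravel();print("top",X)
s=state();M=R.from_rotvec(s["orientation"]).as_matrix()
for g in [(-75,-98,96)]:
    T=fx(p,g);print(T,M.T@(T-s["tcp_pos"]))
    print("from triang",M.T@(np.r_[X[:2],96]-s["tcp_pos"]))
print(M.round(3),proj(A,fx(p,(-50,-140,10))))
```

```text
top [531.03862777 106.83674724 130.13170699]
[531.92057686 105.67824255  96.        ] [-12.90048269  -1.7442447   83.60033447]
from triang [-11.50334448  -2.15408795  83.59951964]
[[-0.357  0.934  0.002]
 [ 0.934  0.357  0.001]
 [ 0.     0.003 -1.   ]] [339.60643087 268.52947736]
```

arm_command --rows '[[[-0.012,-0.002,0.0,0,0,0,0.6],[-0.012,-0.002,0.03,0,0,0,0.6],[-0.012,-0.002,0.06,0,0,0,0.6],[-0.012,-0.002,0.083,0,0,0,0.6],[-0.012,-0.002,0.083,0,0,0,0.6],[-0.012,-0.002,0.083,0,0,0,0.6]]]' --force 60

```text
clock: 2.55
tcp_pos: [530.9, 104.7, 96.0]
orientation: [1.783, 2.586, 0.0]
contact_force: [0.3, 0.4, 0.0]
gripper_width: 51.0
gripper_force: 0.0
```

arm_command --rows '[[[0,0,0,0,0,0,0.3],[0,0,0,0,0,0,0.2],[0,0,0,0,0,0,0.1],[0,0,0,0,0,0,0],[0,0,0,0,0,0,0],[0,0,0,0,0,0,0],[0,0,0,0,0,0,0],[0,0,0,0,0,0,0]]]' --force 60

```text
clock: 3.35
tcp_pos: [531.9, 105.8, 96.5]
orientation: [1.781, 2.585, 0.004]
contact_force: [-0.0, 0.2, 7.0]
gripper_width: 7.9
gripper_force: 59.9
```

arm_command --rows '[[[0,-0.003,0,0,0,0,0],[0,-0.006,0,0,0,0,0],[0,-0.009,0,0,0,0,0],[0,-0.012,0,0,0,0,0],[0,-0.012,0,0,0,0,0],[0,-0.012,0,0,0,0,0],[0,-0.012,0,0,0,0,0]]]'

```text
clock: 4.05
tcp_pos: [522.5, 102.1, 96.4]
orientation: [1.779, 2.583, 0.008]
contact_force: [4.3, 2.0, 4.9]
gripper_width: 7.7
gripper_force: 59.7
```

arm_command --rows '[[[0,-0.001,0,0,0,0,0],[0,-0.002,0,0,0,0,0],[0,-0.003,0,0,0,0,0],[0,-0.003,0,0,0,0,0],[0,-0.003,0,0,0,0,0]]]'

```text
clock: 4.55
tcp_pos: [520.2, 101.2, 96.4]
orientation: [1.779, 2.583, 0.009]
contact_force: [5.2, 3.0, 4.8]
gripper_width: 7.9
gripper_force: 59.6
```

arm_command --rows '[[[0,-0.001,0,0,0,0,0],[0,-0.002,0,0,0,0,0],[0,-0.003,0,0,0,0,0],[0,-0.003,0,0,0,0,0],[0,-0.003,0,0,0,0,0]]]'

```text
clock: 5.05
tcp_pos: [517.8, 100.3, 96.5]
orientation: [1.779, 2.582, 0.01]
contact_force: [6.2, 4.4, 4.6]
gripper_width: 7.4
gripper_force: 59.6
```

arm_command --rows '[[[0,-0.001,0,0,0,0,0],[0,-0.0015,0,0,0,0,0],[0,-0.0015,0,0,0,0,0],[0,-0.0015,0,0,0,0,0],[0,-0.0015,0,0,0,0,0]]]'

```text
clock: 5.55
tcp_pos: [516.9, 100.0, 96.5]
orientation: [1.778, 2.582, 0.011]
contact_force: [7.2, 4.2, 2.8]
gripper_width: 7.8
gripper_force: 59.4
```

arm_command --rows '[[[0,-0.001,0,0,0,0,0],[0,-0.002,0,0,0,0,0],[0,-0.002,0,0,0,0,0],[0,-0.002,0,0,0,0,0],[0,-0.002,0,0,0,0,0]]]'

```text
clock: 6.05
tcp_pos: [516.9, 100.0, 96.5]
orientation: [1.776, 2.58, 0.015]
contact_force: [9.3, 4.0, -0.2]
gripper_width: 7.9
gripper_force: 59.0
```

arm_command --rows '[[[0,-0.001,0,0,0,0,0],[0,-0.002,0,0,0,0,0],[0,-0.002,0,0,0,0,0],[0,-0.002,0,0,0,0,0]]]'

```text
clock: 6.45
tcp_pos: [517.0, 100.0, 96.7]
orientation: [1.774, 2.578, 0.019]
contact_force: [12.4, 5.4, -4.1]
gripper_width: 7.8
gripper_force: 58.7
```

Run:
```python
from h import *
s=state();M=R.from_rotvec(s["orientation"]).as_matrix();t=s["tcp_pos"];print(t,s["contact_force"].round(1))
a=np.array([np.cos(.365269),np.sin(.365269),0]) # fixture +x
h=fx([566.967,224.003,.365269],(0,100,72))
Mc=np.column_stack([np.cross(a,[0,0,-1]),a,[0,0,-1]]) # commanded tool axes
for th in (.1,.2,.3,.4):
    Q=R.from_rotvec(-th*a); d=Q.apply(t-h)-(t-h)
    print(th,"shift",(Mc.T@d).round(1),"turn",(Mc.T@(-th*a)/(np.pi/2)).round(3),"coupler rise",round(200*np.sin(th)+14*np.cos(th)-14,1))
```

```text
[516.95958726  99.97400919  96.68145197] [12.4  5.4 -4.1]
0.1 shift [  3.5  -0.  -19.6] turn [ 0.    -0.064  0.   ] coupler rise 19.9
0.2 shift [  8.8  -0.  -38.8] turn [ 0.    -0.127  0.   ] coupler rise 39.5
0.3 shift [ 16.1   0.  -57.4] turn [-0.    -0.191  0.   ] coupler rise 58.5
0.4 shift [ 25.2  -0.  -75.2] turn [ 0.    -0.255  0.   ] coupler rise 76.8
```

The latch has stopped at about 16.1 mm: the force rises to 13.5 N with no further motion. Next I lift along the hinge arc.

arm_command --rows '[[[0.001,0,-0.005,0,-0.016,0,0],[0.0015,0,-0.01,0,-0.032,0,0],[0.0025,0,-0.015,0,-0.048,0,0],[0.0035,0,-0.0196,0,-0.064,0,0],[0.0035,0,-0.0196,0,-0.064,0,0],[0.0035,0,-0.0196,0,-0.064,0,0],[0.0035,0,-0.0196,0,-0.064,0,0]]]'

```text
clock: 7.15
tcp_pos: [515.7, 103.3, 116.5]
orientation: [1.726, 2.51, -0.067]
contact_force: [12.0, 4.3, -3.4]
gripper_width: 7.7
gripper_force: 59.0
```

arm_command --rows '[[[0.0015,0,-0.01,0,-0.032,0,0],[0.0035,0,-0.0196,0,-0.064,0,0],[0.006,0,-0.029,0,-0.095,0,0],[0.0088,0,-0.0388,0,-0.127,0,0],[0.0125,0,-0.048,0,-0.159,0,0],[0.0161,0,-0.0574,0,-0.191,0,0],[0.0161,0,-0.0574,0,-0.191,0,0],[0.0161,0,-0.0574,0,-0.191,0,0],[0.0161,0,-0.0574,0,-0.191,0,0],[0.0161,0,-0.0574,0,-0.191,0,0]]]'

```text
clock: 8.15
tcp_pos: [507.8, 124.0, 172.3]
orientation: [1.576, 2.297, -0.3]
contact_force: [14.1, 1.9, -2.0]
gripper_width: 7.8
gripper_force: 59.5
```

Run:
```python
from h import *
s=state();print(s["tcp_pos"],s["contact_force"].round(1),s["gripper_force"],s["gripper_width"],s["dq"].round(3))
w=camera("wrist");t=camera("top");sc=camera("scene")
t=cv2.resize(t[170:300,165:365],(400,260),interpolation=2);sc=cv2.resize(sc[180:310,200:400],(400,260),interpolation=2)
w=cv2.resize(w,(400,300))
o=np.vstack([np.hstack([t,sc]),np.hstack([w,w*0])]);cv2.imwrite("pics/f.png",o[:,:,::-1])
```

```text
[507.79059498 123.95383557 172.34232782] [14.1  1.9 -2. ] 59.459139704704285 7.805695804340186 [ 0.003  0.001 -0.004 -0.002  0.001  0.    -0.001]
```

View pics/f.png

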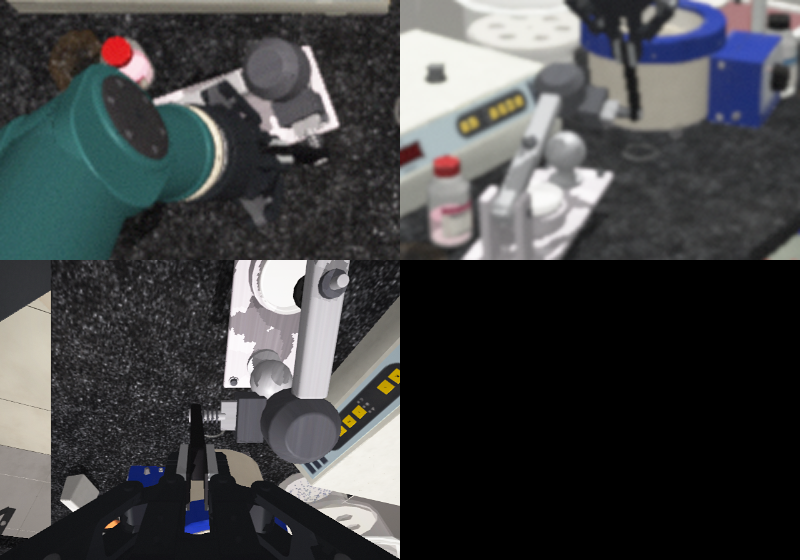

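The picture shows the coupler raised well off the exposed ball, with the dish, bottle and fixture in place. The handle is still held and the arm is steady.

```bash
python3 -c "
from workcell import *
print(close_job())"
```

```text
the job is handed in; nothing more can be done
None
```

The latch was pulled 16 mm to its stop, and the coupler was lifted about 76 mm by the arm's position and is still held there; the dish and bottle look undisturbed in the last picture (crucible and timer weren't in view), and the job was handed in at about 8 s.

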